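# Stamp a chip on the transfer jig, then index its carriage under the magnifier and hold it

## Task

Stamp the chip on the small transfer jig: pull the press's sprung lever all the way down, keep it down for about a second, then ease it slowly back up to its top stop so that the stamp peels off gently, and let go of the lever. Then take the carriage by its upright post and slide it along the rail until its ball clicks into the notch under the magnifier, and finish there, still gripping the post, with the carriage standing in the notch; leave the things lying around the jig alone.

Things in the scene. Friction and masses are not known exactly. Their poses are not given: they have to be found in the camera images.
- jig: the transfer jig, fixed on the bench: aluminium base plate 128 x 320 x 16 mm (x -45 to +83 mm), a steel rail along its y axis, a white C-shaped hand press 150 mm high at the +y end (y +84 to +126, x -19 to +79 mm). Origin on the bench under the rail, halfway along; x points away from the robot, y along the rail to the left, z up
- press_lever (a joint): the press's lever, rad: 0 at its top stop (start; it points at the robot, 0.80 rad above level), grows as it is pulled down towards the robot to 0.9 at the bottom stop (0.10 rad below level), the stamp then on the chip. A spring drives it up: about 4 N at the handle at the top, 11 N at the bottom. Let go while down it flies up; easing it back takes 2 s or more. It turns about the jig's y axis
- lever_sleeve: the lever's black handle, a freely turning sleeve 18 mm in diameter, 60 mm long, lying along the jig's y axis on the left of the lever rod (rod 39 mm to the right of its middle). Origin at its middle, which moves on a circle of 140 mm radius about lever_pivot: 215 mm above the bench at the top stop, 101 mm at the bottom stop. The sleeve spins, so ignore its orientation
- lever_pivot (a point): fixed point on the lever's turning axis, 115 mm above the bench, level (along the jig's y) with the middle of the handle
- carriage: the carriage on the rail; it slides only along the jig's y axis. Origin on the bench under the chip, axes as the jig's; in the jig's frame it starts at y = 0.105 m, held under the stamp by a notch like the magnifier's. It moves to -y: end stops at y 0.113 and -0.112, the magnifier's notch somewhere between -0.030 and -0.080. Sliding friction about 1 N
- post_grip (a point): where to grip the carriage: on the axis of its upright black post, 16 mm in diameter, standing from 43 to 87 mm above the bench; this point is 68 mm up, 110 mm in front of the chip and 28 mm to its right (jig -y). A bar 12 mm wide (top 43 mm above the bench) joins the post's foot to the carriage on the far side; left, right and front are free
- chip (a point): centre of the dark 10 x 10 mm chip on the glass slide (76 x 26 mm) on the carriage, 48 mm above the bench
- lens_point (a point): point at chip height straight below the middle of the magnifier (a black loupe 33 mm in diameter, 78 to 110 mm above the bench, in a ring 43 mm across on a stand behind the rail). The chip is here when the carriage's ball sits in the magnifier's notch, which moves with the stand
- index_ball (a joint): how far the sprung 8 mm ball at the carriage's back is pushed in, m: about 0 on the free rail and in a notch, 0.0023 on top of either of the two upright pins, 11 mm apart, that make a notch. Felt at the post: from 11 mm before the notch the carriage resists, up to about 10 N at 7 mm; from 5 mm it is drawn on with 2 to 3 N; in the notch the pull ends, and about 10 N is needed to leave it
- petri: loose petri dish, 60 mm in diameter, 12 mm high, to the right of the jig: leave it alone. Origin under its centre
- gel_box: loose clear chip box, 56 x 50 x 18 mm, left of the jig: leave it alone. Origin under its centre
- tweezers: loose steel tweezers, 125 mm long (along their y), 16 mm wide, 8 mm high, to the right of the jig: leave them alone. Origin under the middle
- vial: loose brown vial, 32 mm in diameter, 71 mm high, left of the jig: leave it alone. Origin under its centre

How it is judged:
By the outcome, as a careful person would: the job done as asked, in the order asked, and still so for the second after the job is handed in, while the arm keeps its last pose, push and grip.
It also fails if it takes over 72 s, if anything falls off the work surface, if the arm or the gripper's body presses on something with over 40 N, if the wrist force passes 120 N, or if a joint passes its speed limit or range.

## Robot

A 6-joint arm with a two-finger parallel gripper is mounted at the origin on a cart in front of the work surface, level with it; the furniture and walls round the work are solid. World frame = base frame: x ahead of the robot, y to its left, z up, the work surface at z = 0. Lengths are in m, angles in degrees, forces in N, time in s.
With the tool pointing down it reaches from about 0.25 to 0.725 m from the base axis. Payload 9.7 kg.
Tool frame: the origin (TCP) lies midway between the tips of the shut fingers; the grasp point (between the pads) lies 19 mm behind it (bot.pinch_z is the distance from the TCP to the grasp point, in m); z points along the fingers, y is the line along which they close (so a half turn about z gives the same grasp; the last joint's range is limited). The gripper opens to 85 mm and grips with 20 to 120 N. Pads are 22 mm wide; open, the fingers measure 114 mm over their backs; the gripper's body (76 mm by 85 mm) begins 54 mm behind the grasp point. The pads swing forward as they close: fully open they stand 13 mm farther back than shut.
Start: joints at [71.849, 4.979, 10.078, 95.1, 0, 90], TCP at [0.171, 0.523, 0.231] pointing down, gripper open.
Joint ranges: [-179.16, 179.16], [-48.56, 103.87], [-65.8, 70.77], [-126.05, 130.52], [-82.76, 87.17], [-180, 180]. Speed limits (degrees/s): [127.2, 127.2, 147.25, 180, 180, 180].

## Interface

Orientations are given as [roll, pitch, yaw] about the fixed x, y, z axes, in that order (R = Rz(yaw) Ry(pitch) Rx(roll)).
In Python, from workcell import sensors, camera, ticket, bot gives the robot as it stands.
- The arm moves only by the shell command python3 -m handwheel 'ROWS' [FORCE]. ROWS is a JSON object of lists of equal length, an entry for each row: "gripper": the opening, from -1 (shut) to 1 (fully open); "slide": the shift along the tool's x, y, z in mm, a list of three; "yaw": the turn about the tool's z in rad. A call has 1 to 8 rows; each row shifts and turns the commanded pose from where the row before left it, along the tool's axes as they then stand; what a row does not reach is not made up. A row lasts 1/12 s, in which the tool goes at most 41.7 mm and 7.16 degrees, less where a joint would pass 70% of its speed; a pose out of reach is approached as far as the arm can. A call is refused whole if a number of a shift passes 41.7 or a number of a turn 0.125, either way. A call with a gripper value outside its range is refused whole. The fingers move at their own pace and stop on an object; FORCE is the grip in N (left out, the last holds). Time passes only in rows, so rows that do not move let the fingers close. It gives the time, the measured TCP pose, the force, the opening and the grip force at its end, in the units of the state.
- sensors.get_obs(): the state, without advancing time (a new reading comes with each control period).
- camera(name): name is "side" or "top" or "wrist"; returns a dict with "img" (384x512x3 uint8, red, green, blue), "fx", "fy", "cx", "cy" (pixels), "R" (3x3) and "t" (3): a world point X has camera coordinates R X + t. Camera axes: x right, y down, z forward; pixel columns grow to the right and rows downward; lengths in m; the calibration is good to about 2 mm. A picture is of the moment at which its call begins. There is no depth.
- ticket.job_done(): hands the job in; it is judged then, once.
The state is a dict: "time": time; "q": joint angles; "qd": joint speeds; "joint_efforts": joint torques, N m; "ee_pos": TCP position; "tcp_rot": TCP orientation; "wrist_force": force on the tool from outside, world axes, zero at the start; "torque": the same for the moment, N m; "opening": finger opening in m; "grasp_force": force on a finger pad.
Only numpy, scipy, OpenCV 4.12 (cv2) and the standard library are available. Lean on these libraries where they do the work, as an engineer would, in place of code of your own. Each camera call takes 0.05 s, during which the arm holds its last target. There are 200 camera calls.

## Working session

There is one attempt and no reset: what is moved stays moved. The work goes in short steps, Python scripts to look and compute and a shell command to move; the robot and the scene stay as the last step left them, time stands still between calls to the robot, and variables do not carry over. Pictures are saved under pics/ and viewed, at most 10 in all, crops included, and the job is handed in when it is done.

```bash
mkdir -p pics
python3 - <<'E'
from workcell import sensors,camera,bot
import cv2,numpy as np
o=sensors.get_obs();print(o['time'],o['ee_pos'],o['tcp_rot'],o['opening'],bot.pinch_z)
for n in('top','side'):
    c=camera(n);cv2.imwrite(f'pics/{n}0.png',cv2.resize(c['img'][:,:,::-1],(800,600),interpolation=cv2.INTER_CUBIC))
    np.savez(f'{n}0.npz',**c)
    print(n,c['fx'],c['fy'],c['cx'],c['cy'],np.round(c['R'],4).tolist(),np.round(c['t'],4).tolist())
E
```

```text
0.0 [0.17127665 0.52241956 0.23056328] [-1.79922938e+02  8.09029839e-04  1.61847103e+02] 0.08557237891713883 0.0187
top 395.26975870209634 395.26975870209634 251.75730888923454 194.66796164658365 [[-0.0018, -0.9997, -0.0245], [-0.9888, 0.0054, -0.1495], [0.1495, 0.024, -0.9885]] [0.0529, 0.5566, 1.1741]
side 456.95615842647396 456.95615842647396 255.2200900965555 191.91219692826255 [[0.8318, -0.5547, 0.0197], [-0.3343, -0.529, -0.78], [0.4431, 0.6423, -0.6254]] [-0.4483, 0.3113, 1.1608]
```

View pics/top0.png

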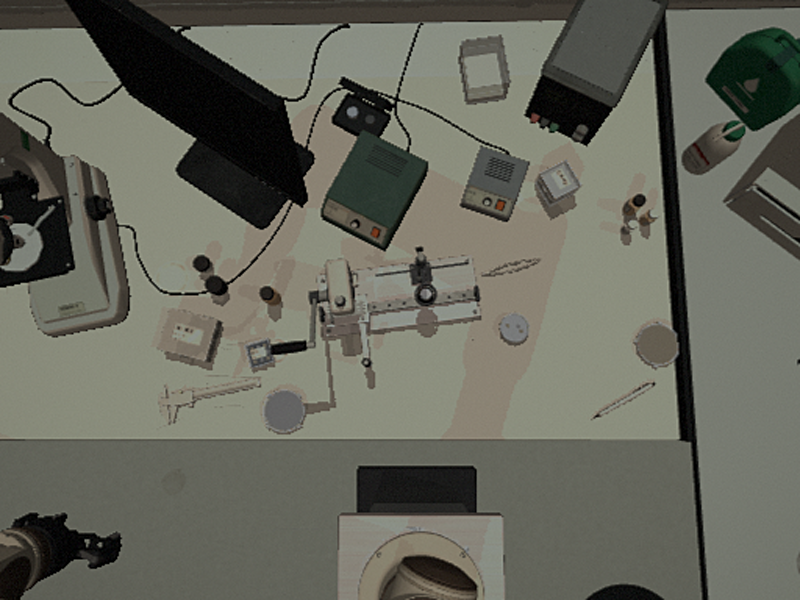

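View pics/side0.png

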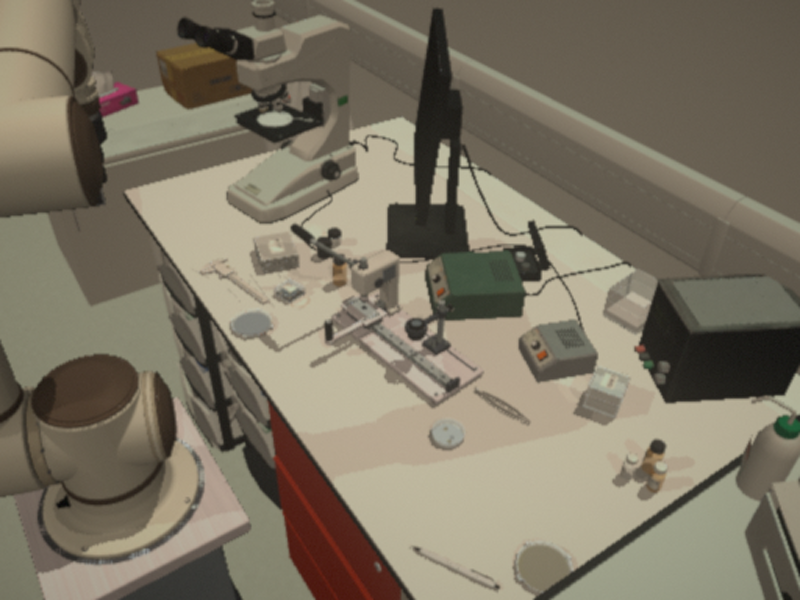

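The top view shows the sleeve at about (270–306, 348), the post top at (367, 362), the loupe at (425, 294) and the base plate's right edge at x≈480. In the side view the sleeve is at (293–320, 235), the post at (329, 328) and the loupe at (415, 326). Next I'll refine these in enlarged crops.

Run:
```python
import cv2,numpy as np
a=np.load('top0.npz')['img'];b=np.load('side0.npz')['img']
def prep(im,x,y,w,h):
    c=im[y:y+h,x:x+w,::-1]; return cv2.convertScaleAbs(cv2.resize(c,None,fx=5,fy=5,interpolation=cv2.INTER_CUBIC),alpha=1.5)
cv2.imwrite('pics/c1.png',prep(a,155,150,160,100)); cv2.imwrite('pics/c2.png',prep(b,175,135,140,120))
for n,im,(x,y,w,h) in(('top',a,(155,150,160,100)),('side',b,(175,135,140,120))):
    m=(im.max(2)<55).astype(np.uint8)[y:y+h,x:x+w]
    k,l,s,c=cv2.connectedComponentsWithStats(m)
    for i in range(1,k):
        if s[i,4]>8: print(n,s[i]+[x,y,0,0,0],np.round(c[i]+[x,y],1))
```

```text
top [155 150  21  25  32] [165.  162.7]
top [226 150  26  11  93] [241.3 153.9]
top [266 158   5   3  11] [268.3 159.2]
top [260 166  20  30 256] [270.1 179.5]
top [223 171   3  10  13] [223.8 176. ]
top [225 183   2   8  15] [225.5 186.7]
top [303 183   4  10  26] [304.7 187.9]
top [167 184   9   8  61] [170.7 187.5]
top [198 185  13  10  51] [202.8 189.7]
top [215 191   6   5  14] [218.1 193.8]
top [205 197   3   9  24] [205.9 201.2]
top [173 218  24   9 146] [184.  222.2]
top [233 230   5   5  12] [235.2 232.4]
side [ 248  135   52   31 1346] [272.7 148.7]
side [187 145  12  10  45] [192.7 149.1]
side [211 149   6   3  12] [213.1 150.2]
side [204 160   7   5  23] [206.3 162.1]
side [286 195   5   3   9] [288.  195.6]
side [280 199   6   4  13] [282.4 201.1]
side [209 208   3   9  27] [210. 212.]
side [261 207  11  10  53] [266.  211.8]
```

View pics/c1.png

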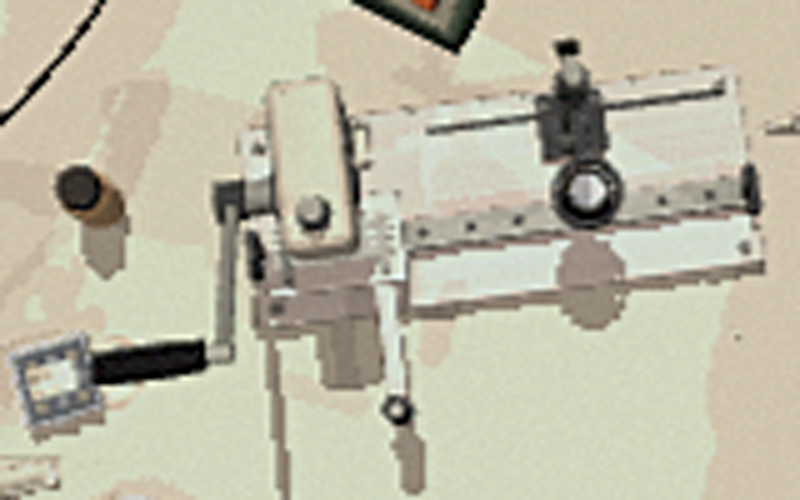

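View pics/c2.png

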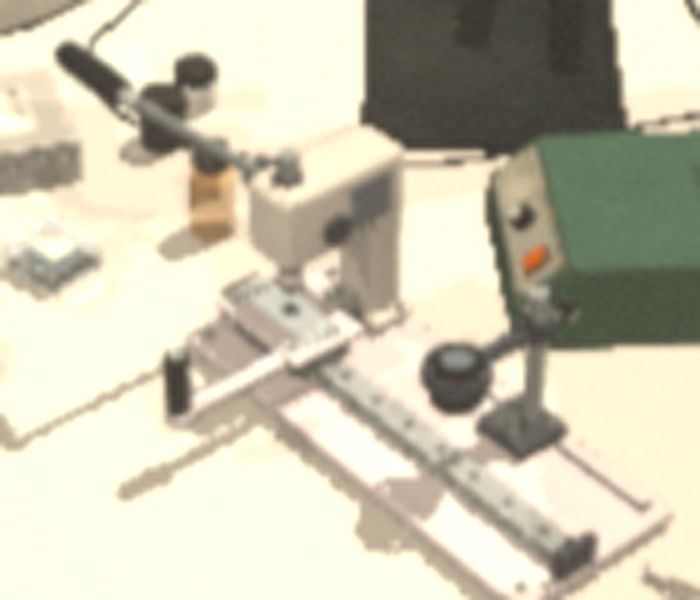

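The crops show the top-view sleeve from (88,367) to (208,357), the post top at (397,407), the loupe top at (587,192) and the plate's right corners at (738,68) and (763,268). In the side crop the sleeve runs from (62,50) to (125,98), the post top is at (177,353) and the loupe top at (460,360).

```bash
cat > h.py <<'E'
import numpy as np
def ray(c,u,v):
    R=c['R'];o=-R.T@c['t'];d=R.T@np.array([(u-c['cx'])/c['fx'],(v-c['cy'])/c['fy'],1]);return o,d/np.linalg.norm(d)
def plane(c,u,v,z):
    o,d=ray(c,u,v);return o+d*(z-o[2])/d[2]
def tri(r1,r2):
    (a,d),(b,e)=r1,r2
    s=np.linalg.lstsq(np.c_[d,-e],b-a,rcond=None)[0];p,q=a+d*s[0],b+e*s[1];return (p+q)/2,np.linalg.norm(p-q)
E
python3 - <<'E'
import numpy as np;from h import *
np.set_printoptions(precision=4,suppress=True)
T=dict(np.load('top0.npz'));S=dict(np.load('side0.npz'))
t=lambda x,y:(155+x/5-.4,150+y/5-.4); s=lambda x,y:(175+x/5-.4,135+y/5-.4)
for n,a,b,z in(('sleeveL',(88,367),(62,50),.215),('sleeveR',(208,357),(125,98),.215),('post',(397,407),(177,353),.087),('loupe',(587,192),(460,360),.110),('FR',(763,268),None,.016),('BR',(738,68),None,.016),('FL',(258,330),None,.016)):
    print(n,plane(T,*t(*a),z),*( (plane(S,*s(*b),z),*tri(ray(T,*t(*a)),ray(S,*s(*b)))) if b else ()))
E
```

```text
sleeveL [0.4567 0.2554 0.215 ] [0.4549 0.2565 0.215 ] [0.4557 0.2558 0.2151] 0.0020719160547584352
sleeveR [0.4617 0.1924 0.215 ] [0.4626 0.1902 0.215 ] [0.4626 0.1922 0.2138] 0.0017627514272026536
post [0.4428 0.102  0.087 ] [0.4435 0.1045 0.087 ] [0.4424 0.1019 0.0894] 0.0004185862847676182
loupe [ 0.5658 -0.0097  0.11  ] [ 0.5673 -0.0134  0.11  ] [ 0.5676 -0.0105  0.1074] 0.0030495558674217206
FR [ 0.5328 -0.1217  0.016 ]
BR [ 0.6609 -0.1088  0.016 ]
FL [0.4953 0.1943 0.016 ]
```

```bash
python3 -m handwheel '{"gripper":[1,1,1,1,1,1,1,1],"slide":[[-23,-12,-3],[-23,-12,-3],[-23,-12,-3],[-23,-12,-3],[-23,-12,-3],[-23,-12,-3],[-23,-12,-3],[-23,-12,-3]],"yaw":[0,0,0,0,0,0,0,0]}' 40
python3 -m handwheel '{"gripper":[1,1,1,1,1,1,1,1],"slide":[[-23,-12,-3],[-23,-12,-3],[-23,-12,-3],[-23,-12,-3],[-23,-12,-3],[-23,-12,-3],[-23,-12,-3],[-23,-12,-3]],"yaw":[0,0,0,0,0,0,0,0]}'
python3 -m handwheel '{"gripper":[1,1,1,1,1,1,1,1],"slide":[[0,0,0],[0,0,0],[0,0,0],[0,0,0],[0,0,0],[0,0,0],[0,0,0],[0,0,0]],"yaw":[0.12,0.12,0.12,0.12,0.12,0.12,0.12,0.12]}'
python3 -m handwheel '{"gripper":[1,1,1],"slide":[[0,0,0],[0,0,0],[0,0,0]],"yaw":[0.12,0.065,0]}'
python3 -c "
from workcell import sensors as s;o=s.get_obs();print(o['time'],o['ee_pos'],o['tcp_rot'],o['q'],o['wrist_force'])"
```

```text
time: 0.77
ee_pos: [0.3169, 0.373, 0.2552]
tcp_rot: [-180.0, -0.0, 161.9]
wrist_force: [0.1, 0.4, 0.4]
opening: 0.0854
grasp_force: 0.0
time: 1.43
ee_pos: [0.4619, 0.2244, 0.2791]
tcp_rot: [-180.0, -0.0, 161.8]
wrist_force: [-0.3, 1.1, 0.5]
opening: 0.0853
grasp_force: 0.0
time: 2.1
ee_pos: [0.4611, 0.2255, 0.2789]
tcp_rot: [-180.0, 0.0, 106.5]
wrist_force: [0.2, 0.2, -0.3]
opening: 0.0852
grasp_force: 0.0
time: 2.35
ee_pos: [0.4611, 0.2255, 0.2789]
tcp_rot: [-180.0, 0.0, 96.1]
wrist_force: [-0.1, -0.1, -1.3]
opening: 0.0853
grasp_force: 0.0
2.35 [0.46112456 0.2255153  0.27892706] [-1.79961928e+02  1.43812740e-02  9.60786297e+01] [ 2.60614596e+01  1.31279147e+00  1.16078328e+01  1.00335736e+02
 -5.04814693e-04  1.09982835e+02] [-0.07312314 -0.08765192 -1.28956757]
```

```bash
python3 -m handwheel '{"gripper":[1,1,1,1,1,1,1,1],"slide":[[0,-2,10],[0,0,10],[0,0,10],[0,0,10],[0,0,10],[0,0,11],[0,0,11],[0,0,11]],"yaw":[0,0,0,0,0,0,0,0]}' 40
python3 -m handwheel '{"gripper":[-1,-1,-1,-1,-1,-1,-1,-1],"slide":[[0,0,0],[0,0,0],[0,0,0],[0,0,0],[0,0,0],[0,0,0],[0,0,0],[0,0,0]],"yaw":[0,0,0,0,0,0,0,0]}' 40
python3 - <<'E'
from workcell import camera
import cv2
a=camera('side')['img'];b=camera('wrist')['img']
cv2.imwrite('pics/g1.png',cv2.hconcat([cv2.resize(a[100:260,150:310,::-1],(400,400)),cv2.resize(b[:,:,::-1],(400,400))]))
E
```

```text
time: 3.02
ee_pos: [0.4592, 0.2253, 0.1951]
tcp_rot: [-180.0, 0.0, 96.3]
wrist_force: [0.0, 0.1, -0.1]
opening: 0.0852
grasp_force: 0.0
time: 3.68
ee_pos: [0.4582, 0.2254, 0.1966]
tcp_rot: [-179.9, -0.0, 96.3]
wrist_force: [-6.8, -0.4, 3.0]
opening: 0.0164
grasp_force: 39.0
```

View pics/g1.png

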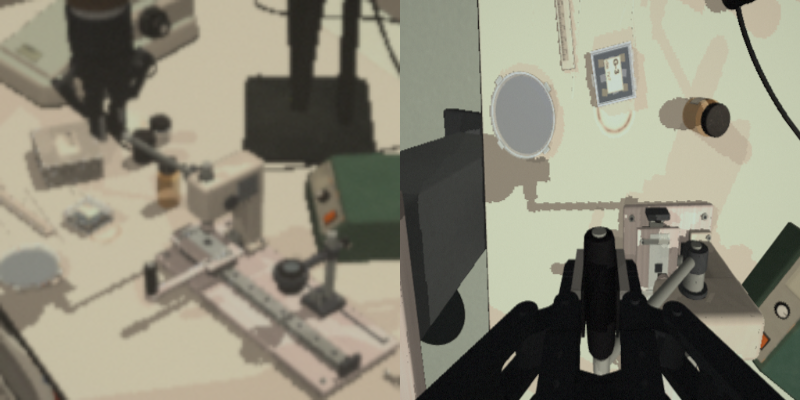

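The left half shows the fingers clamping the sleeve at about (105,130). In the wrist half the sleeve lies between the pads at about (600,290). Now I'll compute the arc increments.

```bash
python3 -c "
import numpy as np
a=np.linspace(.8,-.1,25);P=np.c_[-140*np.cos(a),-140*np.sin(a)]
print('y,z per row',np.diff(P,axis=0).round(1).tolist())"
```

```text
y,z per row [[-3.7, 3.7], [-3.6, 3.9], [-3.4, 4.0], [-3.3, 4.1], [-3.1, 4.2], [-2.9, 4.4], [-2.8, 4.5], [-2.6, 4.6], [-2.4, 4.7], [-2.3, 4.7], [-2.1, 4.8], [-1.9, 4.9], [-1.7, 5.0], [-1.5, 5.0], [-1.3, 5.1], [-1.1, 5.1], [-0.9, 5.2], [-0.8, 5.2], [-0.6, 5.2], [-0.4, 5.2], [-0.2, 5.2], [0.0, 5.2], [0.2, 5.2], [0.4, 5.2]]
```

```bash
python3 -m handwheel '{"gripper":[-1,-1,-1,-1,-1,-1,-1,-1],"slide":[[0,-3.7,3.7],[0,-3.6,3.9],[0,-3.4,4.0],[0,-3.3,4.1],[0,-3.1,4.2],[0,-2.9,4.4],[0,-2.8,4.5],[0,-2.6,4.6]],"yaw":[0,0,0,0,0,0,0,0]}' 50
python3 -m handwheel '{"gripper":[-1,-1,-1,-1,-1,-1,-1,-1],"slide":[[0,-2.4,4.7],[0,-2.3,4.7],[0,-2.1,4.8],[0,-1.9,4.9],[0,-1.7,5.0],[0,-1.5,5.0],[0,-1.3,5.1],[0,-1.1,5.1]],"yaw":[0,0,0,0,0,0,0,0]}'
```

```text
time: 4.45
ee_pos: [0.4337, 0.2224, 0.1644]
tcp_rot: [179.9, -0.0, 96.3]
wrist_force: [-4.0, -3.7, 11.2]
opening: 0.0165
grasp_force: 49.2
time: 5.12
ee_pos: [0.419, 0.2205, 0.1247]
tcp_rot: [-180.0, 0.0, 96.3]
wrist_force: [-7.6, -5.6, 10.5]
opening: 0.0165
grasp_force: 49.2
```

```bash
python3 -m handwheel '{"gripper":[-1,-1,-1,-1,-1,-1,-1,-1],"slide":[[0,-0.9,5.2],[0,-0.8,5.2],[0,-0.6,5.2],[0,-0.4,5.2],[0,-0.2,5.2],[0,0,5.2],[0,0.2,4],[0,0.2,3]],"yaw":[0,0,0,0,0,0,0,0]}'
python3 -m handwheel '{"gripper":[-1,-1],"slide":[[0,0.2,2],[0,0,1.5]],"yaw":[0,0]}'
```

```text
time: 5.78
ee_pos: [0.4164, 0.2201, 0.0859]
tcp_rot: [-179.9, 0.1, 96.3]
wrist_force: [-7.3, -4.8, 10.0]
opening: 0.0165
grasp_force: 49.2
time: 5.95
ee_pos: [0.4166, 0.2201, 0.0825]
tcp_rot: [-179.9, 0.1, 96.3]
wrist_force: [-7.4, -5.3, 9.6]
opening: 0.0168
grasp_force: 49.2
```

```bash
python3 -m handwheel '{"gripper":[-1,-1,-1],"slide":[[0,0,1],[0,0,1],[0,0,0]],"yaw":[0,0,0]}'
python3 -m handwheel '{"gripper":[-1,-1,-1],"slide":[[0,0,1],[0,0,0.5],[0,0,0]],"yaw":[0,0,0]}'
```

```text
time: 6.2
ee_pos: [0.4168, 0.2202, 0.0816]
tcp_rot: [-180.0, 0.0, 96.3]
wrist_force: [-10.8, -6.6, 15.3]
opening: 0.0162
grasp_force: 49.9
time: 6.45
ee_pos: [0.4169, 0.2203, 0.0811]
tcp_rot: [180.0, 0.0, 96.3]
wrist_force: [-13.0, -8.1, 24.0]
opening: 0.0167
grasp_force: 50.8
```

```bash
python3 -m handwheel '{"gripper":[-1,-1,-1,-1,-1,-1,-1,-1],"slide":[[0,0,0],[0,0,0],[0,0,0],[0,0,0],[0,0,0],[0,0,0],[0,0,0],[0,0,0]],"yaw":[0,0,0,0,0,0,0,0]}'
python3 -m handwheel '{"gripper":[-1,-1,-1,-1],"slide":[[0,0,0],[0,0,0],[0,0,0],[0,0,0]],"yaw":[0,0,0,0]}'
python3 -c "
import numpy as np
a=np.linspace(-.1,.8,41);P=np.c_[-140*np.cos(a),-140*np.sin(a)]
print('y,z per row',np.diff(P,axis=0).round(1).tolist())"
```

```text
time: 7.12
ee_pos: [0.4169, 0.2203, 0.0811]
tcp_rot: [180.0, 0.0, 96.2]
wrist_force: [-13.4, -8.0, 24.2]
opening: 0.0164
grasp_force: 50.8
time: 7.45
ee_pos: [0.4169, 0.2203, 0.0811]
tcp_rot: [180.0, 0.0, 96.2]
wrist_force: [-14.3, -8.6, 24.5]
opening: 0.0165
grasp_force: 50.8
y,z per row [[-0.3, -3.1], [-0.2, -3.1], [-0.1, -3.1], [-0.1, -3.1], [0.0, -3.1], [0.1, -3.1], [0.1, -3.1], [0.2, -3.1], [0.3, -3.1], [0.4, -3.1], [0.4, -3.1], [0.5, -3.1], [0.6, -3.1], [0.6, -3.1], [0.7, -3.1], [0.8, -3.1], [0.8, -3.0], [0.9, -3.0], [1.0, -3.0], [1.0, -3.0], [1.1, -2.9], [1.2, -2.9], [1.2, -2.9], [1.3, -2.9], [1.4, -2.8], [1.4, -2.8], [1.5, -2.8], [1.6, -2.7], [1.6, -2.7], [1.7, -2.7], [1.7, -2.6], [1.8, -2.6], [1.9, -2.5], [1.9, -2.5], [2.0, -2.5], [2.0, -2.4], [2.1, -2.4], [2.1, -2.3], [2.2, -2.3], [2.2, -2.2]]
```

```bash
python3 -m handwheel '{"gripper":[-1,-1,-1,-1,-1,-1,-1,-1],"slide":[[0,-0.1,-1],[0,-0.1,-1],[0,-0.1,-1.5],[0,0,-1.5],[0,0,-2],[0,0,-2],[0,0,-2],[0,0,-2.5]],"yaw":[0,0,0,0,0,0,0,0]}'
python3 -m handwheel '{"gripper":[-1,-1,-1,-1,-1,-1,-1,-1],"slide":[[0,0,-2.5],[0,0,-3],[0,0.1,-3],[0,0.1,-3],[0,0.2,-3.1],[0,0.3,-3.1],[0,0.4,-3.1],[0,0.4,-3.1]],"yaw":[0,0,0,0,0,0,0,0]}'
python3 -m handwheel '{"gripper":[-1,-1,-1,-1,-1,-1,-1,-1],"slide":[[0,0.5,-3.1],[0,0.6,-3.1],[0,0.6,-3.1],[0,0.7,-3.1],[0,0.8,-3.1],[0,0.8,-3],[0,0.9,-3],[0,1,-3]],"yaw":[0,0,0,0,0,0,0,0]}'
```

```text
time: 8.12
ee_pos: [0.416, 0.2201, 0.0926]
tcp_rot: [-179.9, 0.1, 96.3]
wrist_force: [-9.0, -6.4, 9.5]
opening: 0.0168
grasp_force: 49.3
time: 8.78
ee_pos: [0.4176, 0.2203, 0.1168]
tcp_rot: [-179.9, 0.0, 96.3]
wrist_force: [-8.7, -5.7, 9.3]
opening: 0.0164
grasp_force: 49.3
time: 9.45
ee_pos: [0.4236, 0.2211, 0.1416]
tcp_rot: [-179.9, 0.0, 96.3]
wrist_force: [-8.9, -4.5, 10.0]
opening: 0.0163
grasp_force: 49.4
```

```bash
python3 -m handwheel '{"gripper":[-1,-1,-1,-1,-1,-1,-1,-1],"slide":[[0,1,-3],[0,1.1,-2.9],[0,1.2,-2.9],[0,1.2,-2.9],[0,1.3,-2.9],[0,1.4,-2.8],[0,1.4,-2.8],[0,1.5,-2.8]],"yaw":[0,0,0,0,0,0,0,0]}'
python3 -m handwheel '{"gripper":[-1,-1,-1,-1,-1,-1],"slide":[[0,1.6,-2.7],[0,1.6,-2.7],[0,1.7,-2.7],[0,1.7,-2.6],[0,1.8,-2.6],[0,1.9,-2.5]],"yaw":[0,0,0,0,0,0]}'
```

```text
time: 10.12
ee_pos: [0.434, 0.2224, 0.1649]
tcp_rot: [-180.0, -0.0, 96.3]
wrist_force: [-7.2, -4.2, 10.3]
opening: 0.0166
grasp_force: 49.4
time: 10.62
ee_pos: [0.4445, 0.2237, 0.1808]
tcp_rot: [180.0, -0.0, 96.3]
wrist_force: [-5.9, -1.1, 11.1]
opening: 0.0165
grasp_force: 49.3
```

```bash
python3 -m handwheel '{"gripper":[-1,-1,-1,-1,-1,-1,-1,-1],"slide":[[0,1.9,-2.5],[0,2,-2.4],[0,2,-2.4],[0,2.1,-2.3],[0,1.8,-2],[0,1.5,-1.5],[0,1,-1],[0,0,0]],"yaw":[0,0,0,0,0,0,0,0]}'
```

```text
time: 11.28
ee_pos: [0.4571, 0.2253, 0.1953]
tcp_rot: [179.9, -0.1, 96.3]
wrist_force: [-5.6, -0.7, 11.4]
opening: 0.0166
grasp_force: 49.4
```

```bash
python3 -m handwheel '{"gripper":[-1,-1,-1],"slide":[[0,1,-1],[0,0.7,-0.7],[0,0,0]],"yaw":[0,0,0]}'
python3 -m handwheel '{"gripper":[-1,-1,-1],"slide":[[0,0.7,-0.7],[0,0.7,-0.7],[0,0,0]],"yaw":[0,0,0]}'
python3 -m handwheel '{"gripper":[-1,-1,-1],"slide":[[0,0.7,-0.7],[0,0.7,-0.7],[0,0,0]],"yaw":[0,0,0]}'
```

```text
time: 11.53
ee_pos: [0.4582, 0.2254, 0.1964]
tcp_rot: [180.0, -0.1, 96.3]
wrist_force: [-7.5, -1.1, 10.2]
opening: 0.0166
grasp_force: 49.3
time: 11.78
ee_pos: [0.4583, 0.2254, 0.1966]
tcp_rot: [-179.8, -0.0, 96.3]
wrist_force: [-11.4, -0.6, 5.0]
opening: 0.0166
grasp_force: 49.0
time: 12.03
ee_pos: [0.4585, 0.2254, 0.1969]
tcp_rot: [-179.6, -0.0, 96.3]
wrist_force: [-16.0, 0.2, -0.2]
opening: 0.0164
grasp_force: 48.9
```

```bash
python3 -m handwheel '{"gripper":[-1,1,1,1,1,1,1,1],"slide":[[0,-0.7,0.5],[0,0,0],[0,0,0],[0,0,0],[0,0,0],[0,0,0],[0,0,0],[0,0,0]],"yaw":[0,0,0,0,0,0,0,0]}'
python3 -m handwheel '{"gripper":[1,1,1,1,1,1,1,1],"slide":[[0,0,-11],[0,0,-11],[0,0,-11],[0,0,-11],[0,0,-11],[0,0,-11],[0,0,-11],[0,0,-11]],"yaw":[0,0,0,0,0,0,0,0]}'
python3 - <<'E'
from workcell import camera,sensors
import cv2,numpy as np
for n in('side','top'):np.savez(n+'1.npz',**camera(n))
a=np.load('side1.npz')['img'];b=np.load('top1.npz')['img']
cv2.imwrite('pics/g2.png',cv2.hconcat([cv2.resize(a[120:280,150:310,::-1],(400,400)),cv2.resize(b[140:260,155:275,::-1],(400,400))]))
E
```

```text
time: 12.7
ee_pos: [0.4609, 0.2255, 0.1973]
tcp_rot: [180.0, -0.0, 96.2]
wrist_force: [-0.7, 0.1, -0.5]
opening: 0.0856
grasp_force: 0.0
time: 13.37
ee_pos: [0.4609, 0.2255, 0.2872]
tcp_rot: [179.9, -0.0, 96.2]
wrist_force: [0.2, -0.0, 1.1]
opening: 0.0857
grasp_force: 0.0
```

View pics/g2.png

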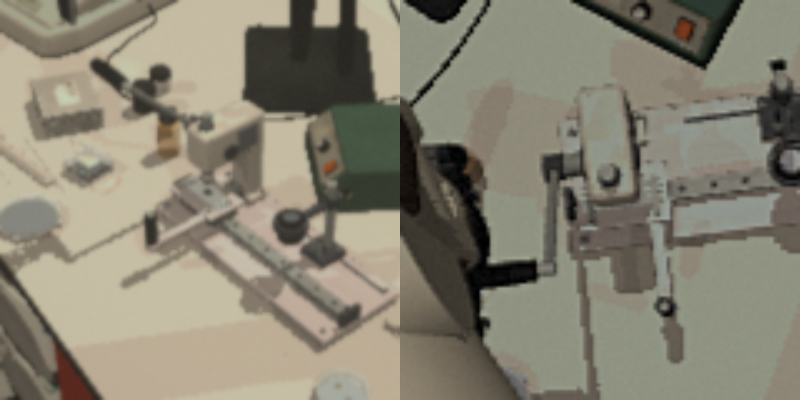

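The lever is back at its top stop (sleeve at about (110,78) in the left half) and released. The carriage is still under the press with the post free at about (151,230). Next I'll move to the post.

```bash
python3 -m handwheel '{"gripper":[1,1,1,1,1,1,1,1],"slide":[[-15.1,-3.9,0],[-15.1,-3.9,0],[-15.1,-3.9,0],[-15.1,-3.9,0],[-15.1,-3.9,0],[-15.1,-3.9,0],[-15.1,-3.9,0],[-15.1,-3.9,0]],"yaw":[0,0,0,0,0,0,0,0]}'
python3 -m handwheel '{"gripper":[1,1,1,1,1,1,1,1],"slide":[[0,0,0],[0,0,0],[0,0,0],[0,0,0],[0,0,0],[0,0,0],[0,0,0],[0,0,0]],"yaw":[-0.12,-0.12,-0.12,-0.12,-0.12,-0.12,-0.12,-0.12]}'
python3 -m handwheel '{"gripper":[1,1,1,1,1,1,1],"slide":[[0,0,0],[0,0,0],[0,0,0],[0,0,0],[0,0,0],[0,0,0],[0,0,0]],"yaw":[-0.12,-0.12,-0.12,-0.12,-0.12,-0.01,0]}'
python3 - <<'E'
from workcell import camera,sensors
import cv2,numpy as np
from h import *
c=camera('wrist');np.savez('w1.npz',**c);o=sensors.get_obs();print(o['ee_pos'],o['tcp_rot'],o['q'])
R,t=c['R'],c['t']
def pr(X):
    p=R@np.array(X)+t;return (int(p[0]/p[2]*c['fx']+c['cx']),int(p[1]/p[2]*c['fy']+c['cy']))
im=c['img'][:,:,::-1].copy()
for X,col in(((.4428,.102,.087),(0,0,255)),((.4428,.102,.043),(0,255,0)),((*o['ee_pos'][:2],.087),(255,0,0))):print(pr(X));cv2.circle(im,pr(X),3,col,-1)
cv2.imwrite('pics/w1.png',cv2.resize(im,(800,600)))
E
```

```text
time: 14.13
ee_pos: [0.4427, 0.1013, 0.2852]
tcp_rot: [180.0, -0.0, 96.2]
wrist_force: [0.2, -0.3, -0.3]
opening: 0.0851
grasp_force: 0.0
time: 14.8
ee_pos: [0.4429, 0.102, 0.2852]
tcp_rot: [180.0, 0.0, 151.6]
wrist_force: [0.2, -0.1, -0.2]
opening: 0.0852
grasp_force: 0.0
time: 15.38
ee_pos: [0.4429, 0.102, 0.2852]
tcp_rot: [180.0, 0.0, -174.0]
wrist_force: [-0.5, 0.8, 0.1]
opening: 0.0854
grasp_force: 0.0
[0.44292375 0.10201872 0.28522315] [-1.79999149e+02  4.64651331e-03 -1.74021964e+02] [ 1.29716168e+01 -6.44770954e+00  4.85495501e+00  1.01298156e+02
 -1.41004083e-03  6.99358066e+00]
(255, 162)
(255, 153)
(255, 162)
```

View pics/w1.png

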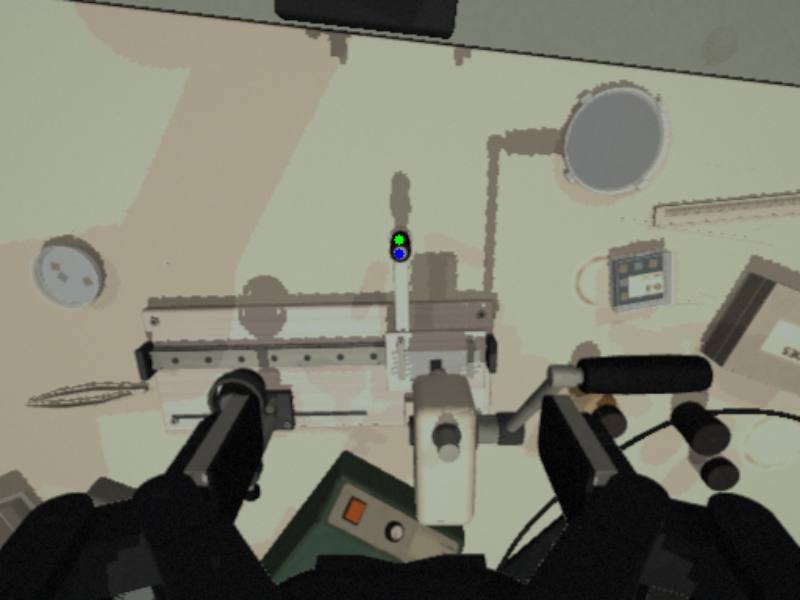

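The predicted post position (400,250) lies right on the post, and the jig is square to the tool. I can descend straight.

```bash
python3 -m handwheel '{"gripper":[1,1,1,1,1,1,1,1],"slide":[[0,0,15],[0,0,15],[0,0,15],[0,0,15],[0,0,15],[0,0,15],[0,0,15],[0,0,15]],"yaw":[0,0,0,0,0,0,0,0]}'
python3 -m handwheel '{"gripper":[1,1,1,1,1,1,1,1],"slide":[[0,0,8],[0,0,8],[0,0,8],[0,0,8],[0,0,8],[0,0,7],[0,0,7],[0,0,6]],"yaw":[0,0,0,0,0,0,0,0]}'
```

```text
time: 16.1
ee_pos: [0.4429, 0.102, 0.1645]
tcp_rot: [-180.0, 0.0, -174.0]
wrist_force: [0.2, -0.7, -0.2]
opening: 0.0853
grasp_force: 0.0
time: 16.77
ee_pos: [0.4429, 0.102, 0.1045]
tcp_rot: [-180.0, -0.0, -173.8]
wrist_force: [0.7, 0.1, 0.1]
opening: 0.0854
grasp_force: 0.0
```

```bash
python3 -m handwheel '{"gripper":[1,1,1,1,1,1,1,1],"slide":[[0,0,7],[0,0,7],[0,0,7],[0,0,7],[0,0,7],[0,0,7],[0,0,7],[0,0,6]],"yaw":[0,0,0,0,0,0,0,0]}'
python3 -m handwheel '{"gripper":[-1,-1,-1,-1,-1,-1,-1,-1],"slide":[[0,0,0],[0,0,0],[0,0,0],[0,0,0],[0,0,0],[0,0,0],[0,0,0],[0,0,0]],"yaw":[0,0,0,0,0,0,0,0]}' 50
```

```text
time: 17.43
ee_pos: [0.4428, 0.102, 0.0493]
tcp_rot: [-180.0, -0.0, -173.8]
wrist_force: [-0.7, 0.2, -0.4]
opening: 0.0854
grasp_force: 0.0
time: 18.1
ee_pos: [0.4432, 0.1019, 0.0506]
tcp_rot: [-180.0, 0.0, -173.8]
wrist_force: [-1.2, -0.6, 3.9]
opening: 0.0147
grasp_force: 48.7
```

```bash
python3 -m handwheel '{"gripper":[-1,-1,-1,-1,-1,-1,-1,-1],"slide":[[0,-1,0],[0,-2,0],[0,-2,0],[0,-2,0],[0,-2,0],[0,-3,0],[0,-4,0],[0,-4,0]],"yaw":[0,0,0,0,0,0,0,0]}'
python3 -m handwheel '{"gripper":[-1,-1,-1,-1,-1,-1,-1,-1],"slide":[[0,-5,0],[0,-5,0],[0,-5,0],[0,-5,0],[0,-5,0],[0,-5,0],[0,-5,0],[0,-5,0]],"yaw":[0,0,0,0,0,0,0,0]}'
```

```text
time: 18.77
ee_pos: [0.4458, 0.0819, 0.0506]
tcp_rot: [180.0, 0.1, -173.8]
wrist_force: [3.3, 1.4, 4.8]
opening: 0.0143
grasp_force: 49.0
time: 19.43
ee_pos: [0.451, 0.0419, 0.0506]
tcp_rot: [180.0, 0.2, -173.8]
wrist_force: [10.5, 1.8, 2.0]
opening: 0.0146
grasp_force: 48.8
```

```bash
python3 -m handwheel '{"gripper":[-1,-1,-1,-1,-1,-1,-1,-1],"slide":[[-0.5,-4.5,0],[-0.5,-4.5,0],[-0.4,-4.5,0],[-0.2,-4.5,0],[-0.1,-4.5,0],[-0.1,-4.5,0],[-0.1,-4.5,0],[-0.1,-4.5,0]],"yaw":[0,0,0,0,0,0,0,0]}'
python3 -m handwheel '{"gripper":[-1,-1,-1,-1,-1,-1,-1,-1],"slide":[[-0.1,-4.5,0],[-0.1,-4.5,0],[-0.1,-4.5,0],[-0.1,-4.5,0],[-0.1,-4,0],[-0.1,-4,0],[-0.1,-4,0],[-0.1,-4,0]],"yaw":[0,0,0,0,0,0,0,0]}'
```

```text
time: 20.1
ee_pos: [0.4556, 0.0062, 0.0506]
tcp_rot: [-180.0, 0.0, -173.8]
wrist_force: [2.3, 1.3, 7.1]
opening: 0.0148
grasp_force: 49.2
time: 20.77
ee_pos: [0.46, -0.0275, 0.0506]
tcp_rot: [-180.0, 0.0, -173.8]
wrist_force: [2.6, 1.7, 7.4]
opening: 0.0145
grasp_force: 49.2
```

```bash
s(){ grep -E 'ee_pos|wrist'; }
python3 -m handwheel '{"gripper":[-1,-1,-1,-1],"slide":[[0,-2,0],[0,-2,0],[-0.1,-2,0],[0,-1,0]],"yaw":[0,0,0,0]}'|s
python3 -m handwheel '{"gripper":[-1,-1],"slide":[[0,-1,0],[0,-1,0]],"yaw":[0,0]}'|s
python3 -m handwheel '{"gripper":[-1,-1],"slide":[[0,-1,0],[0,-1,0]],"yaw":[0,0]}'|s
python3 -m handwheel '{"gripper":[-1,-1],"slide":[[0,-1,0],[0,-1,0]],"yaw":[0,0]}'|s
python3 -m handwheel '{"gripper":[-1,-1],"slide":[[-0.1,-1,0],[0,-1,0]],"yaw":[0,0]}'|s
```

```text
ee_pos: [0.4609, -0.0344, 0.0506]
wrist_force: [3.0, 1.0, 7.4]
ee_pos: [0.4611, -0.0363, 0.0506]
wrist_force: [2.5, 0.5, 7.2]
ee_pos: [0.4614, -0.0383, 0.0506]
wrist_force: [2.1, 1.7, 6.4]
ee_pos: [0.4616, -0.0402, 0.0506]
wrist_force: [3.1, 1.3, 6.2]
ee_pos: [0.4619, -0.0421, 0.0506]
wrist_force: [2.7, 4.2, 7.3]
```

```bash
s(){ grep -E 'ee_pos|wrist'; }
python3 -m handwheel '{"gripper":[-1,-1],"slide":[[0,-1,0],[0,-1,0]],"yaw":[0,0]}'|s
python3 -m handwheel '{"gripper":[-1,-1],"slide":[[-0.1,-1,0],[0,-1,0]],"yaw":[0,0]}'|s
python3 -m handwheel '{"gripper":[-1],"slide":[[0,-1,0]],"yaw":[0]}'|s
python3 -m handwheel '{"gripper":[-1],"slide":[[0,-1,0]],"yaw":[0]}'|s
```

```text
ee_pos: [0.462, -0.0429, 0.0506]
wrist_force: [1.3, 12.7, 8.7]
ee_pos: [0.4623, -0.045, 0.0506]
wrist_force: [2.6, 7.0, 8.1]
ee_pos: [0.4624, -0.0462, 0.0506]
wrist_force: [1.8, 5.8, 7.9]
ee_pos: [0.4626, -0.0474, 0.0506]
wrist_force: [1.8, 4.3, 7.4]
```

```bash
s(){ grep -E 'ee_pos|wrist'; }
python3 -m handwheel '{"gripper":[-1],"slide":[[0,-1,0]],"yaw":[0]}'|s
python3 -m handwheel '{"gripper":[-1],"slide":[[0,-1,0]],"yaw":[0]}'|s
python3 -m handwheel '{"gripper":[-1],"slide":[[0,-0.5,0]],"yaw":[0]}'|s
python3 -m handwheel '{"gripper":[-1],"slide":[[0,-0.5,0]],"yaw":[0]}'|s
python3 -m handwheel '{"gripper":[-1],"slide":[[0,0,0]],"yaw":[0]}'|s
```

```text
ee_pos: [0.4627, -0.0487, 0.0506]
wrist_force: [2.7, 3.9, 7.5]
ee_pos: [0.4629, -0.0498, 0.0506]
wrist_force: [3.0, 1.5, 6.2]
ee_pos: [0.463, -0.0506, 0.0506]
wrist_force: [3.2, 2.4, 6.9]
ee_pos: [0.4631, -0.0511, 0.0506]
wrist_force: [4.6, 0.9, 5.9]
ee_pos: [0.4631, -0.0513, 0.0506]
wrist_force: [3.6, -1.0, 6.6]
```

```bash
s(){ grep -E 'ee_pos|wrist'; }
python3 -m handwheel '{"gripper":[-1,-1],"slide":[[-0.1,-0.5,0],[0,0,0]],"yaw":[0,0]}'|s
python3 -m handwheel '{"gripper":[-1,-1],"slide":[[-0.1,-0.5,0],[0,0,0]],"yaw":[0,0]}'|s
python3 -m handwheel '{"gripper":[-1,-1],"slide":[[0,-0.5,0],[0,0,0]],"yaw":[0,0]}'|s
python3 -m handwheel '{"gripper":[-1,-1],"slide":[[0,-0.5,0],[0,0,0]],"yaw":[0,0]}'|s
```

```text
ee_pos: [0.4632, -0.0519, 0.0506]
wrist_force: [2.3, -1.6, 6.3]
ee_pos: [0.4633, -0.0524, 0.0506]
wrist_force: [2.9, -0.9, 7.5]
ee_pos: [0.4633, -0.0529, 0.0506]
wrist_force: [2.5, -1.4, 6.4]
ee_pos: [0.4633, -0.0531, 0.0506]
wrist_force: [2.2, 1.9, 7.5]
```

```bash
s(){ grep -E 'ee_pos|wrist'; }
python3 -m handwheel '{"gripper":[-1,-1],"slide":[[0,-0.5,0],[0,0,0]],"yaw":[0,0]}'|s
python3 -m handwheel '{"gripper":[-1,-1],"slide":[[0,-0.3,0],[0,0,0]],"yaw":[0,0]}'|s
python3 - <<'E'
from workcell import camera
import cv2,numpy as np
for n in('side','top'):np.savez(n+'2.npz',**camera(n))
a=np.load('side2.npz')['img'];b=np.load('top2.npz')['img']
cv2.imwrite('pics/g3.png',cv2.convertScaleAbs(cv2.hconcat([cv2.resize(a[170:270,200:300,::-1],(400,400),interpolation=cv2.INTER_CUBIC),cv2.resize(b[150:250,210:310,::-1],(400,400),interpolation=cv2.INTER_CUBIC)]),alpha=1.5))
E
```

```text
ee_pos: [0.4633, -0.0532, 0.0505]
wrist_force: [2.6, 3.9, 7.7]
ee_pos: [0.4634, -0.0534, 0.0506]
wrist_force: [2.1, 4.9, 7.7]
```

View pics/g3.png

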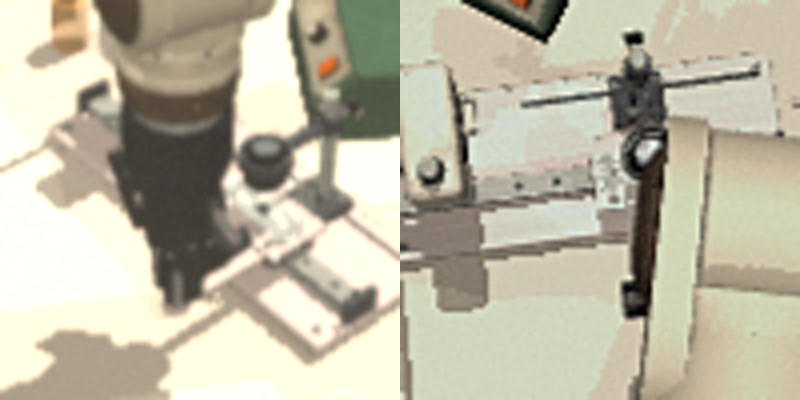

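The views show the carriage under the loupe, with the glass slide visible on both sides of it. The force rises stiffly past y≈-0.053, so the ball is seated. I'll take the push off.

```bash
s(){ grep -E 'time|ee_pos|wrist|grasp'; }
python3 -m handwheel '{"gripper":[-1,-1,-1,-1],"slide":[[-0.2,0.4,0],[0,0.4,0],[0,0,0],[0,0,0]],"yaw":[0,0,0,0]}'|s
python3 -m handwheel '{"gripper":[-1,-1,-1,-1,-1,-1,-1,-1],"slide":[[0,0,0],[0,0,0],[0,0,0],[0,0,0],[0,0,0],[0,0,0],[0,0,0],[0,0,0]],"yaw":[0,0,0,0,0,0,0,0]}'|s
```

```text
time: 24.12
ee_pos: [0.4633, -0.0531, 0.0506]
wrist_force: [0.6, 0.5, 7.1]
grasp_force: 49.5
time: 24.78
ee_pos: [0.4633, -0.0531, 0.0506]
wrist_force: [0.9, 0.8, 7.4]
grasp_force: 49.5
```

```bash
python3 -c "
from workcell import ticket;print(ticket.job_done())"
```

```text
the job is handed in; nothing more can be done
None
```

I handed the job in at about 25 s: the chip was stamped with the lever held down for just over a second and eased back up over about 4 s, and the carriage now sits in the magnifier's notch with the post still gripped. I know the ball is seated from the forces felt at the post and from the carriage appearing under the loupe in the last pictures; the hand-in returned no verdict.

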